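# Secure a manifold block in the tilting fixture and shim the plate with a wedge

### The arm

A 7-joint arm with a two-finger parallel gripper is mounted at the origin on the work surface. World frame = base frame: x ahead of the robot, y to its left, z up, the work surface at z = 0. Lengths are in m, angles in rad, forces in N, time in s.
With the tool pointing down it reaches from about 0.425 to 0.875 m from the base axis. Payload 4.7 kg.
Tool frame: the origin (TCP) lies midway between the tips of the shut fingers; the grasp point (between the pads) lies 19 mm behind it; x points along the fingers, z is the direction in which the jaws open and shut, and the axes are right-handed (so a half turn about x gives the same grasp; the last joint's range is limited). The gripper opens to 87 mm and grips with 3 to 60 N. Pads are 19 mm wide; open, the fingers measure 117 mm over their backs; the gripper's body (75 mm by 190 mm) begins 51 mm behind the grasp point.
Start: joints at [-1.179, 0.321, -0.07, 1.45, 0.023, 1.371, -0.057], TCP at [0.24, 0.604, 0.223] pointing down, gripper open.
Joint ranges: [-2.86, 2.86], [-0.3, 2.09], [-1.38, 1.24], [0.06, 2.45], [-1.56, 4.7], [0.09, 2.05], [-2.69, 2.69]. Speed limits (rad/s): [2.57, 2.57, 3.14, 3.14, 3.14, 3.14, 3.14].

### API

Orientations are given as a rotation vector (axis times angle).
In Python, from bench import ctrl, vision, close_job gives the robot as it stands. The module is installed in compiled form; this text tells all that it offers.
- The arm moves only by the tool servo_tool, never from a script. Its argument "commands" is a list that holds one entry, the list of rows, each a list of 7 numbers: the turn, a rotation vector about the tool's x, y, z in degrees, then the shift along the tool's x, y, z in mm, then the finger opening in mm, from 0 to 87. In form: [[[wx, wy, wz, x, y, z, grip], ...]]. A call has 1 to 5 rows; each row is the pose to reach, as a shift and turn from the pose commanded when the call began, along the tool's axes at that moment; what a row does not reach only later rows make up. A row lasts 1/8 s, in which the tool goes at most 62.5 mm and 10.7 degrees, less where a joint would pass 70% of its speed; a pose out of reach is approached as far as the arm can. A call with a gripper value outside its range is refused whole. The fingers move at their own pace and stop on an object; "newtons" is the grip in N (left out, the last holds). Time passes only in rows, so rows that repeat a pose let the fingers close. It gives the time, the measured TCP pose, the force and the opening at its end, in the units of the state.
- ctrl.get_state(): the state, without advancing time (a new reading comes with each control period).
- vision.get_image(name): name is "scene" or "top" or "wrist"; returns the picture (420x560x3 uint8, red, green, blue); there is no depth.
- vision.camera_info(name): a dict with "fov_y" (degrees; the focal length in pixels is half the picture's height over the tangent of half this angle, whatever the lens; pixels are square), "cx", "cy" (the principal point, pixels), "dist" ([k1, k2, p1, p2, k3] as OpenCV has them; the pictures are not rectified), "pose" (4x4, takes a point from camera to world coordinates). Camera axes: x right, y down, z forward; pixel columns grow to the right and rows downward; lengths in m; the calibration is good to about 2 mm. A picture is of the moment at which its call begins: read the wrist's pose just before it. camera_info takes no time and is no camera call; for the wrist camera it gives the pose at the moment of the call.
- close_job(): hands the job in, once; it reports no verdict.
The state is a dict: "time": time; "joint_positions": joint angles; "qd": joint speeds; "joint_torque": joint torques, N m; "position": TCP position; "tool_rot": TCP orientation; "ft_force": force on the tool from outside, world axes, zero at the start; "torque": the same for the moment, N m; "grip_width": opening from 0.0 (shut) to 1.0 (fully open).
Only numpy, scipy, OpenCV 4.12 (cv2) and the standard library are available. Lean on these libraries where they do the work, as an engineer would, in place of code of your own. Each camera call takes 0.05 s, during which the arm holds its last target. There are 200 camera calls.

### The job

Swing the keeper bar over the manifold block and down until it rests in its catch. Then take the loose wedge, lay it flat on the fixture's bed and push its thin end under the free edge of the hinged plate, between the two rest pads, until that edge is lifted just clear of the pads, about 5 mm. Finish while still holding the wedge there - do not let go of it - with the block in its seat and the other things on the bench left where they lie.

Things in the scene. Friction and masses are not known exactly. Their poses are not given: they have to be found in the camera images.
- bed: Grey steel bed fixed to the bench, 170 (x) x 400 (y) x 10 mm. Origin: centre of its underside. The wedge is pushed along its +y, over its middle line x = 0. Two rest pads 20 x 30 mm, 12 mm high, stand on it at x = -48 and +48 mm, y -28 to +2 mm (76 mm clear between them); from y = -200 to -30 mm its top is bare.
- plate (a joint): Tilt of the hinged aluminium plate (120 in x, 200 in y, 8 mm thick); hinge along bed x at bed y = +170, z = 22 mm. 0: free edge (bed y = -30 mm) on the pads, underside 12 mm over the bed's top; grows as the edge rises, 0.01 rad = 2 mm. Only weight loads it, about 5 N at the edge. Keeper bracket (bed x = -55) and forked catch (x = +53) stand on it at bed y = 65 mm, to 90 mm over the bench.
- plate_nose (a point): Middle of the plate's free edge, on its underside: at bed (0, -30, 22) mm when the plate is down. Axes like the bed's (at plate 0).
- plate_seat (a point): Middle of the seat on the plate's top face, between four 8 mm lips, where the block sits: at bed (0, 65, 30) mm when the plate is down.
- keeper (a joint): Keeper bar (dark steel, 14 mm wide, 8 thick, 136 long from its pivot, 26 mm wide end tab). 0 rad: closed, level along bed +x across the block's top, in its catch; grows as it swings up; 1.57 upright, 1.9 stop. Pivot line parallel to bed y. Stiff hinge (0.12 N m): it stays where left and must be pushed all the way down, some 2 N at 80 mm from the pivot. It starts standing up.
- keeper_pivot (a point): On the keeper's pivot line, at the middle of the bar: bed (-55, 65, 82) mm when the plate is down.
- keeper_tab (a point): On the outer face of the bar, middle of its end tab, 126 mm from the pivot. Closed, this is the top face, 86 mm above the bench.
- block: Stainless manifold block in the seat: 70 (x) x 80 (y) x 45 mm, about 0.4 kg, two 24 mm pipe ends sticking out 21 mm at +y. Origin: centre of its underside, 30 mm above the bench. Loose, with about 3 mm of play. Closed, the keeper clears it by 3 mm.
- wedge: Loose aluminium wedge on the bench, 36 wide (x), 140 mm long (y), 0.3 kg. Origin: centre of its flat underside. Thin tip at y = +70, 4 mm high; top slopes straight up to 26 mm at y = -30 (22 in 100); behind it a grip block, y -30 to -70, 36 mm wide, 40 mm high, to be gripped across x. Told from the packer by its slope and raised tail.
- packer: Flat parallel packing block of the same aluminium, 36 (x) x 120 (y) x 24 mm, lying near the wedge; not used. Origin: centre of its underside.
- spare_a: Another manifold block like the one in the seat, on the bench; not used. Origin: centre of its underside.
- spare_b: A third such manifold block, on the bench; not used. Origin: centre of its underside.
- hammer: Hammer lying on the bench; not used.
- pipe_end: Short piece of steel pipe standing upright, 36 mm diameter, 45 mm high; not used. Origin: centre of its underside.
- brush: Brush lying on the bench; not used.
Things that resemble listed ones, but are neither listed nor needed, are in the scene too. What is shaped like the wedge but yellow is not meant.

How it is judged:
By the outcome, as a careful person would: the job done as asked, in the order asked, and still so for the second after the job is handed in, while the arm keeps its last pose, push and grip.
It also fails if it takes over 54 s, if anything falls off the work surface, if the arm or the gripper's body presses on something with over 40 N, if the wrist force passes 120 N, or if a joint passes its speed limit or range.

## Working session

There is one attempt and no reset: what is moved stays moved. The work goes in short steps, Python scripts to look and compute and a tool call to move; the robot and the scene stay as the last step left them, time stands still between calls to the robot, and variables do not carry over. Pictures are saved under pics/ and viewed, about 8 in all and at most 12, crops included, and the job is handed in when it is done.

Besides the shell and the picture viewer there is one more tool, called by a JSON object that holds its "method" and its "body", one argument or row to a line. servo_tool: Moves the arm, as the interface text tells. Its arguments: {"type":"object","properties":{"commands":{"type":"array"},"newtons":{"type":"number"}},"required":["commands"]}

```bash
mkdir -p pics
cat > h.py <<'E'
import numpy as np, cv2
from bench import ctrl, vision
from scipy.spatial.transform import Rotation as R
def K(n):
    i=vision.camera_info(n); f=210/np.tan(np.radians(i['fov_y']/2))
    return np.array([[f,0,i['cx']],[0,f,i['cy']],[0,0,1]]),np.array(i['dist'],float),np.array(i['pose'])
def ray(c,px):
    k,d,T=c; u=cv2.undistortPoints(np.array(px,float).reshape(-1,1,2),k,d).reshape(-1,2)
    return T[:3,3],np.c_[u,np.ones(len(u))]@T[:3,:3].T
def onz(c,px,z):
    o,r=ray(c,px); return o+r*((z-o[2])/r[:,2])[:,None]
def proj(c,P):
    k,d,T=c; Ti=np.linalg.inv(T)
    return cv2.projectPoints(np.array(P,float).reshape(-1,1,3),cv2.Rodrigues(Ti[:3,:3])[0],Ti[:3,3],k,d)[0].reshape(-1,2)
def snap(n,f):
    im=vision.get_image(n)[:,:,::-1].copy(); cv2.imwrite('pics/'+f,im); return im
def tool():
    s=ctrl.get_state(); return np.array(s['position']),R.from_rotvec(s['tool_rot'])
E
python3 - <<'E'
from h import *
np.set_printoptions(precision=4,suppress=True)
for n in ['scene','top','wrist']:
    print(n,*K(n),sep='\n'); snap(n,n+'0.png')
s=ctrl.get_state();print(s); print(R.from_rotvec(s['tool_rot']).as_matrix())
E
```

```text
scene
[[467.896    0.     282.2784]
 [  0.     467.896  203.6781]
 [  0.       0.       1.    ]]
[-0.0915  0.      0.      0.      0.    ]
[[ 0.6166  0.5341 -0.5785  1.4299]
 [ 0.7873 -0.414   0.4569 -0.7012]
 [ 0.0046 -0.7372 -0.6757  1.1201]
 [ 0.      0.      0.      1.    ]]
top
[[384.9436   0.     278.4615]
 [  0.     384.9436 206.9138]
 [  0.       0.       1.    ]]
[-0.0064  0.      0.      0.      0.    ]
[[ 0.0245 -0.9871  0.1579  0.3298]
 [-0.9996 -0.0267 -0.0118 -0.0138]
 [ 0.0159 -0.1576 -0.9874  1.2526]
 [ 0.      0.      0.      1.    ]]
wrist
[[308.497    0.     278.8067]
 [  0.     308.497  213.9428]
 [  0.       0.       1.    ]]
[-0.0594  0.      0.      0.      0.    ]
[[ 0.3683  0.8891  0.2718  0.1634]
 [ 0.9297 -0.3517 -0.1095  0.6337]
 [-0.0017  0.293  -0.9561  0.3841]
 [ 0.      0.      0.      1.    ]]
{'time': 0.15, 'joint_positions': array([-1.1789,  0.3216, -0.0701,  1.4514,  0.0226,  1.3708, -0.0569]), 'qd': array([-0.0006, -0.003 ,  0.0005, -0.0028,  0.0002,  0.0014,  0.0028]), 'joint_torque': array([ -0.0007, -49.1793,  -0.4051, -31.2884,  -0.0641,   0.0403,
         0.0001]), 'position': array([0.2396, 0.6037, 0.2217]), 'tool_rot': array([-0.9275,  1.3658,  0.926 ]), 'ft_force': array([ 0.2904,  0.2747, -0.611 ]), 'torque': array([-0.0374, -0.0456,  0.0163]), 'grip_width': 1.0064232562221291}
[[-0.0005 -0.9295  0.3688]
 [-0.0014  0.3688  0.9295]
 [-1.     -0.0001 -0.0015]]
```

View pics/top0.png

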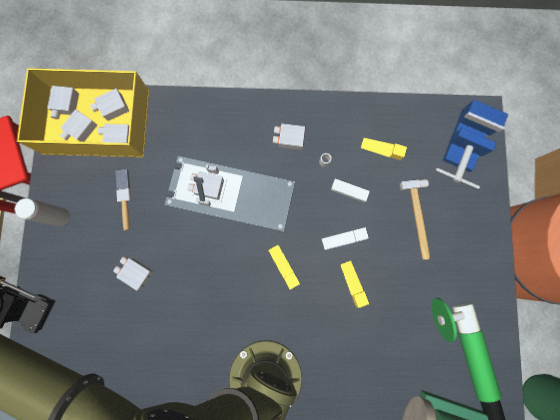

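View pics/scene0.png

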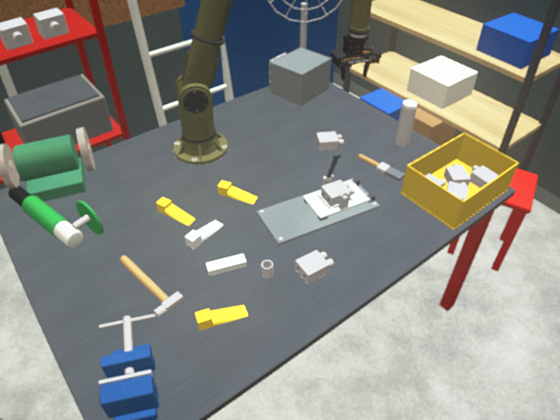

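The top view shows the bed at about (230,193), with its +y end to the left and the keeper upright at about (200,187). The wedge is grey, at about (345,238), with its tail to the right; the packer is at (350,190). Next I'll enlarge crops of both views to read off the corners.

Run:
```python
import cv2, numpy as np
a=cv2.imread('pics/top0.png')[145:265,155:385]; a=cv2.resize(a,None,fx=3.4,fy=3.4,interpolation=cv2.INTER_CUBIC)
cv2.imwrite('pics/c1.png',a)
b=cv2.imread('pics/scene0.png')[140:290,180:390]; b=cv2.resize(b,None,fx=3.8,fy=3.8,interpolation=cv2.INTER_CUBIC)
cv2.imwrite('pics/c2.png',b)
```

```text
(no output)
```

View pics/c1.png

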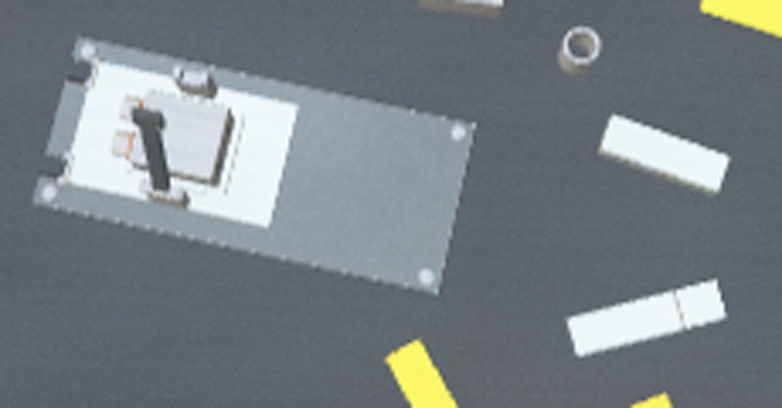

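View pics/c2.png

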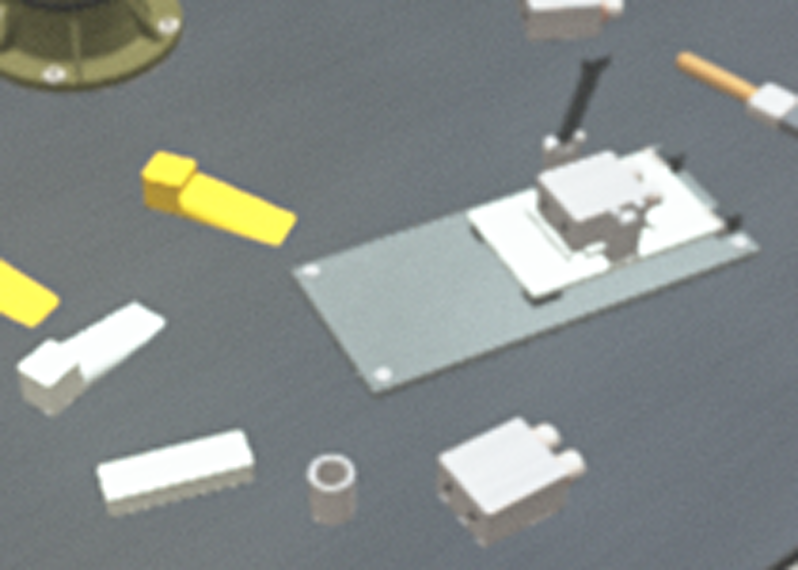

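The crops show these points, in crop pixels:

| Crop | Feature | Pixels |
|---|---|---|
| c1 | bed corners | (82,38), (475,124), (437,293), (35,205) |
| c1 | wedge grip-block top | (673,291), (717,280), (727,318), (684,330) |
| c1 | wedge tip | (566,319), (577,356) |
| c1 | keeper tab | near (148,115) |
| c2 | keeper tab | (596,62) |
| c2 | keeper pivot | (565,140) |

```bash
cat >> h.py <<'E'
def c1(p): return (np.array(p,float)+.5)/3.4-.5+[155,145]
def c2(p): return (np.array(p,float)+.5)/3.8-.5+[180,140]
E
python3 - <<'E'
from h import *
np.set_printoptions(precision=4,suppress=True)
t=K('top');s=K('scene')
B=onz(t,c1([(82,38),(475,124),(437,293),(35,205)]),.01)
print('bed',B, [np.linalg.norm(B[i]-B[(i+1)%4]) for i in range(4)])
S=onz(s,c2([(293,270),(378,392),(758,247)]),.01);print('bed scene (x-,y-),(x+,y-),(x+,y+)',S)
ct=B.mean(0); y=(B[0]+B[3]-B[1]-B[2])[:2]; y/=np.linalg.norm(y); print('ctr',ct,'yaw',np.arctan2(-y[0],y[1]))
W=onz(t,c1([(673,291),(717,280),(727,318),(684,330)]),.04);print('grip top',W,W.mean(0),[np.linalg.norm(W[i]-W[(i+1)%4]) for i in range(4)])
T=onz(t,c1([(566,319),(577,356)]),.003);print('tip',T,T.mean(0), 'dist tip-gripctr (120)',np.linalg.norm((T.mean(0)-W.mean(0))[:2]))
d=(T.mean(0)-W.mean(0))[:2];print('wedge yaw',np.arctan2(-d[0],d[1]))
print('scene tip',onz(s,c2([(135,303),(165,322)]),.003), 'scene grip top',onz(s,c2([(20,368),(50,340),(82,368)]),.04))
# keeper tab triangulate
for a,b in [((148,115),(596,62)),]:
    o1,r1=ray(t,c1(a));o2,r2=ray(s,c2(b));M=np.c_[r1[0],-r2[0]];k=np.linalg.lstsq(M,o2-o1,rcond=None)[0]
    print('tab',o1+k[0]*r1[0],o2+k[1]*r2[0])
c,sn=y[1],-y[0]; Rz=np.array([[c,-sn],[sn,c]])
for p in [(-.055,.065,.082),(0,.065,.03),(0,-.03,.022)]:
    q=np.r_[ct[:2]+Rz@p[:2],p[2]]; print(p,q,(proj(t,q)-[155,145])*3.4,(proj(s,q)-[180,140])*3.8)
E
```

```text
bed [[ 0.6917  0.3072  0.01  ]
 [ 0.6163 -0.0791  0.01  ]
 [ 0.4506 -0.0459  0.01  ]
 [ 0.525   0.3412  0.01  ]] [np.float64(0.39360263362103776), np.float64(0.1690415605735392), np.float64(0.3942320246813998), np.float64(0.1700794868391152)]
bed scene (x-,y-),(x+,y-),(x+,y+) [[ 0.4537 -0.0424  0.01  ]
 [ 0.62   -0.0735  0.01  ]
 [ 0.6924  0.3159  0.01  ]]
ctr [0.5709 0.1308 0.01  ] yaw -0.19135233154428033
grip top [[ 0.4552 -0.2651  0.04  ]
 [ 0.4666 -0.3064  0.04  ]
 [ 0.4313 -0.3154  0.04  ]
 [ 0.4192 -0.2752  0.04  ]] [ 0.4431 -0.2905  0.04  ] [np.float64(0.04284671192115619), np.float64(0.03639447457407395), np.float64(0.04201733691748769), np.float64(0.037433005161505224)]
tip [[ 0.4295 -0.17    0.003 ]
 [ 0.3946 -0.1807  0.003 ]] [ 0.4121 -0.1754  0.003 ] dist tip-gripctr (120) 0.11927630819511052
wedge yaw 0.2632418133327578
scene tip [[ 0.3956 -0.1757  0.003 ]
 [ 0.4324 -0.1674  0.003 ]] scene grip top [[ 0.4369 -0.311   0.04  ]
 [ 0.4238 -0.2744  0.04  ]
 [ 0.4688 -0.2697  0.04  ]]
tab [0.5716 0.199  0.2038] [0.5726 0.2005 0.2044]
(-0.055, 0.065, 0.082) [0.5293 0.2051 0.082 ] [[162.9054 190.2837]] [[555.3183 143.2756]]
(0, 0.065, 0.03) [0.5833 0.1947 0.03  ] [[186.7909 144.1313]] [[582.3548 220.8605]]
(0, -0.03, 0.022) [0.5652 0.1014 0.022 ] [[284.8431 167.0309]] [[492.2635 259.0004]]
```

The bed size, the heights and both views agree to within about 5 mm. The keeper leans at about 1.23 rad. I'll work out the approach and the closing arc, using shut fingers with tool y along −bed x.

```bash
cat >> h.py <<'E'
np.set_printoptions(precision=1,suppress=True)
BC=np.array([.572,.1335]); BY=-.189
def bed(x,y,z,C=BC,yaw=BY):  # mm -> world m
    c,s=np.cos(yaw),np.sin(yaw); return np.r_[C+np.array([[c,-s],[s,c]])@[x/1e3,y/1e3],z/1e3]
def Rdown(yaw,flip=1): # tool x down, tool z along direction at yaw's y axis
    z=np.array([-np.sin(yaw),np.cos(yaw),0])*flip; x=np.array([0,0,-1.]); return R.from_matrix(np.c_[x,np.cross(z,x),z])
def delta(P,Rt):
    p,r=tool(); return np.r_[np.degrees((r.inv()*Rt).as_rotvec()),r.inv().apply(np.array(P)-p)*1e3]
E
python3 - <<'E'
from h import *
print(delta(bed(-75,65,180),Rdown(BY)))
piv=np.array([-55,82])
for th in [1.23,1,.8,.6,.4,.2,.1,0]:
    c,s=np.cos(th),np.sin(th); k=piv+85*np.array([c,s])+4*np.array([-s,c])-[9.5,0]; print(th,k)
E
```

```text
[ -10.8   -0.1   -0.    42.1 -396.5 -264.7]
1.23 [-39.9 163.4]
1 [-21.9 155.7]
0.8 [ -8.1 145.8]
0.6 [  3.4 133.3]
0.4 [ 12.2 118.8]
0.2 [ 18.  102.8]
0.1 [19.7 94.5]
0 [20.5 86. ]
```

{"method": "servo_tool", "body": {
  "commands": [
    [[-4,0,0,0,-60,-40,0],[-8,0,0,0,-115,-77,0],[-10.8,0,0,0,-170,-114,0],[-10.8,0,0,10,-225,-150,0],[-10.8,0,0,10,-270,-180,0]]
  ],
  "newtons": 30
}}

```text
time: 0.78
position: [0.4179, 0.3455, 0.2124]
tool_rot: [-1.069, 1.293, 1.069]
ft_force: [1.4, -0.1, -0.4]
grip_width: 0.519
```

```bash
python3 -c "
from h import *
print(delta(bed(-75,65,180),Rdown(BY)))"
```

```text
[  -0.    -0.    -0.    32.4 -116.2 -114.2]
```

{"method": "servo_tool", "body": {
  "commands": [
    [[0,0,0,5,-50,-50,0],[0,0,0,15,-90,-90,0],[0,0,0,32,-116,-114,0],[0,0,0,32,-116,-114,0]]
  ]
}}

```text
time: 1.27
position: [0.5107, 0.2091, 0.1793]
tool_rot: [-1.065, 1.299, 1.063]
ft_force: [-0.5, 1.1, 0.4]
grip_width: 0.064
```

```bash
python3 -c "
from h import *
print(delta(bed(-75,65,180),Rdown(BY)))
c=K('wrist');im=snap('wrist','w1.png');print(c[2]); print(proj(c,[bed(-55,65,82),bed(-85,-200,10),bed(85,-200,10),bed(0,-30,30)]))
snap('top','t1.png')"
```

```text
[-0.4 -0.2 -0.1 -0.7  0.6  2.3]
[[ 0.2  0.9  0.3  0.4]
 [ 1.  -0.2 -0.1  0.2]
 [-0.   0.3 -1.   0.3]
 [ 0.   0.   0.   1. ]]
[[282.1 237.2]
 [ 49.3 190.1]
 [ 79.  317.6]
 [197.3 266.4]]
```

View pics/w1.png

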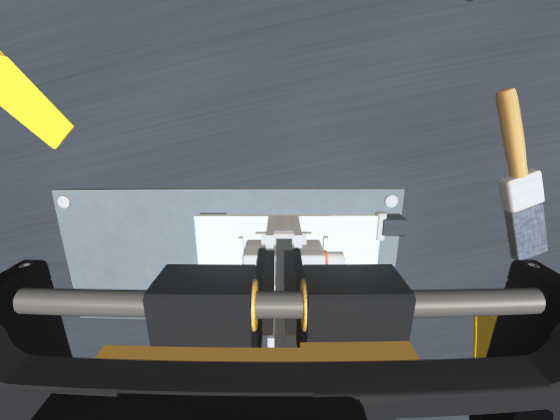

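The wrist view shows the bed's −x edge along row 190, from (54,190) to (404,190), as predicted to about 5 px. The bracket is at (284,237) and predicted at (282,237), so the fingers are lined up. I'll sweep the keeper now.

{"method": "servo_tool", "body": {
  "commands": [
    [[0,0,0,17,-25,0,0],[0,0,0,17,-35,0,0],[0,0,0,24,-53,0,0],[0,0,0,34,-67,0,0],[0,0,0,47,-78,0,0]]
  ]
}}

```text
time: 2.0
position: [0.5873, 0.2, 0.1342]
tool_rot: [-1.069, 1.29, 1.069]
ft_force: [0.4, 0.3, 1.0]
grip_width: 0.004
```

```bash
python3 -c "
from h import *
print(delta(bed(3,65,133),Rdown(BY)),ctrl.get_state()['ft_force'])"
```

```text
[ 0.   0.1  0.1  1.2 -0.4 -3.2] [0.4 0.3 1. ]
```

{"method": "servo_tool", "body": {
  "commands": [
    [[0,0,0,14,-9,0,0],[0,0,0,30,-15,0,0],[0,0,0,39,-17,0,0],[0,0,0,44,-17,0,0],[0,0,0,46,-17,0,0]]
  ]
}}

```text
time: 2.62
position: [0.6027, 0.1957, 0.0877]
tool_rot: [-1.069, 1.293, 1.069]
ft_force: [0.0, -0.1, 0.2]
grip_width: 0.005
```

```bash
python3 -c "
from h import *
print(delta(bed(20,65,86),Rdown(BY)),ctrl.get_state()['ft_force'])
snap('scene','s2.png');im=snap('top','t2.png')
a=cv2.imread('pics/s2.png')[140:260,270:430];cv2.imwrite('pics/s2c.png',cv2.resize(a,None,fx=4,fy=4,interpolation=cv2.INTER_CUBIC))"
```

```text
[-0.  -0.  -0.   1.7 -1.6 -1.8] [ 0.  -0.1  0.2]
```

{"method": "servo_tool", "body": {
  "commands": [
    [[0,0,0,1,0,0,0],[0,0,0,2,0,0,0],[0,0,0,2,0,0,0]]
  ]
}}

```text
time: 3.1
position: [0.6032, 0.1961, 0.0865]
tool_rot: [-1.069, 1.292, 1.069]
ft_force: [-0.5, -0.2, 1.9]
grip_width: 0.005
```

View pics/s2c.png

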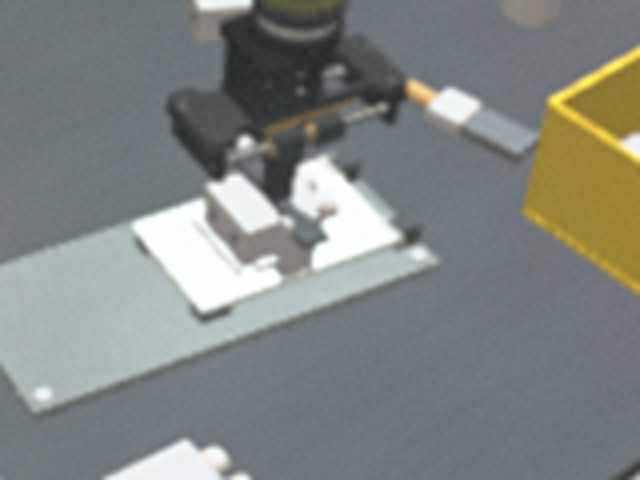

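The scene crop shows the keeper laid across the block with its tab at about (308,228). It isn't confirmed seated yet, so I'll push until the force rises.

{"method": "servo_tool", "body": {
  "commands": [
    [[0,0,0,1,0,0,0],[0,0,0,2,0,0,0],[0,0,0,2,0,0,0]]
  ]
}}

```text
time: 3.48
position: [0.6033, 0.1962, 0.0863]
tool_rot: [-1.068, 1.291, 1.069]
ft_force: [-3.6, -0.4, 11.7]
grip_width: 0.006
```

The tip stopped at z = 86.3 mm and the force jumped to 11.7 N, so the bar is seated in its catch. Next: lift, then move to a hover over the wedge's grip block.

{"method": "servo_tool", "body": {
  "commands": [
    [[0,0,0,-40,0,0,0],[0,0,0,-80,0,0,0],[0,0,0,-80,20,-30,65],[0,0,0,-80,40,-80,65],[0,0,0,-80,60,-130,65]]
  ]
}}

```text
time: 4.1
position: [0.5187, 0.0783, 0.1639]
tool_rot: [-1.069, 1.292, 1.069]
ft_force: [0.3, -0.4, 0.1]
grip_width: 0.261
```

```bash
python3 -c "
from h import *
p=[.443,-.2905,.17]
print(ctrl.get_state()['joint_positions'])
print(delta(p,Rdown(.263-np.pi/2)))
c=K('top');snap('top','t3.png')
"
```

```text
[-0.5  0.1  0.3  1.9 -0.   1.2  1.2]
[  64.1    0.     0.    -6.1    5.2 -376.4]
```

{"method": "servo_tool", "body": {
  "commands": [
    [[-10,0,0,-6,0,-40,65],[-20,0,0,-6,0,-80,65],[-30,0,0,-6,0,-125,65],[-40,0,0,-6,0,-170,65],[-50,0,0,-6,0,-210,65]]
  ]
}}

```text
time: 4.78
position: [0.4797, -0.1284, 0.1701]
tool_rot: [-1.696, 0.801, 1.695]
ft_force: [0.6, -0.6, 0.5]
grip_width: 0.743
```

```bash
python3 -c "
from h import *
p=[.443,-.2905,.17]
print(ctrl.get_state()['joint_positions'])
print(delta(p,Rdown(.263+np.pi/2)))
"
```

```text
[-0.3  0.   0.5  1.9 -0.   1.2  2.5]
[ -65.6   -0.     0.     0.   131.3 -101.8]
```

The last joint rose to 2.5, near its limit, so I'll turn the other way and use the equivalent grasp.

{"method": "servo_tool", "body": {
  "commands": [
    [[10,0,0,0,25,-20,65],[20,0,0,0,50,-40,65],[30,0,0,0,75,-60,65],[40,0,0,0,100,-80,65],[50,0,0,0,131,-102,65]]
  ]
}}

```text
time: 5.4
position: [0.4431, -0.2891, 0.1699]
tool_rot: [-1.065, 1.294, 1.065]
ft_force: [0.5, -0.2, 0.6]
grip_width: 0.751
```

```bash
python3 -c "
from h import *
p=[.443,-.2905,.17]
print(ctrl.get_state()['joint_positions'])
print(delta(p,Rdown(.263-np.pi/2)))
"
```

```text
[-0.1  0.1  0.7  1.8 -0.1  1.2  2. ]
[63.8  0.   0.  -0.1 -0.2 -1.4]
```

{"method": "servo_tool", "body": {
  "commands": [
    [[10.5,0,0,0,0,0,65],[21,0,0,0,0,0,65],[31.5,0,0,0,0,0,65],[42,0,0,0,0,0,65],[52.5,0,0,0,0,0,65]]
  ]
}}

```text
time: 6.02
position: [0.443, -0.2886, 0.1699]
tool_rot: [-0.36, 1.541, 0.36]
ft_force: [0.4, 1.2, 0.5]
grip_width: 0.751
```

{"method": "servo_tool", "body": {
  "commands": [
    [[6,0,0,0,0,0,65],[11.3,0,0,0,0,0,65],[11.3,0,0,0,0,0,65]]
  ]
}}

```text
time: 6.4
position: [0.443, -0.2885, 0.1699]
tool_rot: [-0.211, 1.56, 0.211]
ft_force: [0.0, 0.6, 0.3]
grip_width: 0.751
```

```bash
python3 -c "
from h import *
p=[.443,-.2905,.17]
print(ctrl.get_state()['joint_positions'])
print(delta(p,Rdown(.263-np.pi/2)))
c=K('wrist');snap('wrist','w4.png')
W=np.array([.4431,-.2905])
f=lambda x,y,z: bed(x,y,z,W+np.array([-np.sin(.263),np.cos(.263)])*.05,.263)
print(proj(c,[f(-18,70,4),f(18,70,4),f(-18,-30,40),f(18,-30,40)]))
"
```

```text
[-0.2  0.1  0.7  1.8 -0.1  1.2  0.9]
[ 0.3 -0.  -0.  -0.1 -1.9 -0.6]
[[262.2  81.4]
 [298.5  81.7]
 [261.1 187.5]
 [298.3 187.8]]
```

View pics/w4.png

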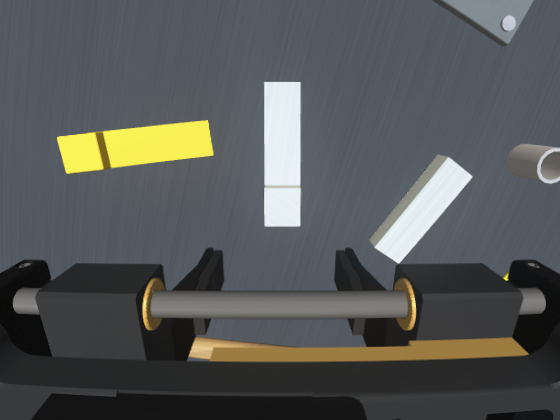

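The wrist view shows the wedge tip at (264–300, 82) and the grip block at rows 187–226. That is within 2 px of the prediction, and the fingers straddle it. Descending now to grip.

{"method": "servo_tool", "body": {
  "commands": [
    [[0,0,0,50,-2,1,65],[0,0,0,100,-2,1,65],[0,0,0,140,-2,1,65],[0,0,0,159,-2,1,65],[0,0,0,159,-2,1,65]]
  ]
}}

```text
time: 7.08
position: [0.4439, -0.2901, 0.0103]
tool_rot: [-0.21, 1.562, 0.211]
ft_force: [0.1, 0.7, -0.0]
grip_width: 0.746
```

{"method": "servo_tool", "body": {
  "commands": [
    [[0,0,0,0,0,0,20],[0,0,0,0,0,0,20],[0,0,0,0,0,0,20],[0,0,0,0,0,0,20],[0,0,0,0,0,0,20]]
  ],
  "newtons": 40
}}

```text
time: 7.7
position: [0.4455, -0.2904, 0.0117]
tool_rot: [-0.211, 1.559, 0.21]
ft_force: [1.4, 0.9, 4.7]
grip_width: 0.412
```

{"method": "servo_tool", "body": {
  "commands": [
    [[0,0,0,-20,0,0,20],[0,0,0,-50,0,0,20],[0,0,0,-60,0,0,20]]
  ]
}}

```text
time: 8.07
position: [0.445, -0.291, 0.0729]
tool_rot: [-0.211, 1.558, 0.209]
ft_force: [0.3, -0.9, -2.0]
grip_width: 0.414
```

```bash
python3 -c "
from h import *
s=ctrl.get_state();print(s['grip_width'],s['ft_force'],s['position']*1e3)
print(delta(bed(0,-165,70),Rdown(BY-np.pi/2)))
"
```

```text
0.41401927421764795 [ 0.3 -0.9 -2. ] [ 445.  -291.    72.9]
[ 26.2   0.1   0.1   2.9 227.7 162. ]
```

{"method": "servo_tool", "body": {
  "commands": [
    [[5,0,0,0,45,32,20],[10,0,0,0,90,64,20],[15,0,0,0,135,96,20],[21,0,0,0,180,128,20],[26.2,0,0,0,228,162,20]]
  ]
}}

```text
time: 8.7
position: [0.54, -0.0262, 0.0707]
tool_rot: [0.151, 1.566, -0.152]
ft_force: [1.4, -0.6, -2.1]
grip_width: 0.41
```

{"method": "servo_tool", "body": {
  "commands": [
    [[0,0,0,0,0,0,20]]
  ]
}}

```text
time: 8.82
position: [0.541, -0.0208, 0.0704]
tool_rot: [0.143, 1.567, -0.14]
ft_force: [0.3, -0.9, -3.5]
grip_width: 0.41
```

```bash
python3 -c "
from h import *
s=ctrl.get_state();print(s['grip_width'],s['ft_force'],s['position']*1e3)
print(delta(bed(0,-165,70),Rdown(BY-np.pi/2)))
c=K('wrist');im=snap('wrist','w5.png');snap('top','t5.png');snap('scene','s5.png')
print(proj(c,[bed(-85,-200,10),bed(85,-200,10),bed(-60,-30,30),bed(60,-30,30),bed(0,-30,30),bed(0,65,75)]))
"
```

```text
0.4103997392048337 [ 0.3 -0.9 -3.5] [541.  -20.8  70.4]
[ 0.5 -0.1 -0.1  0.4 -7.7  1.4]
[[ 177.3  277.4]
 [ 385.7  279.3]
 [ 185.4   39.4]
 [ 385.    41.7]
 [ 285.3   39.4]
 [ 289.9 -213.9]]
```

View pics/w5.png

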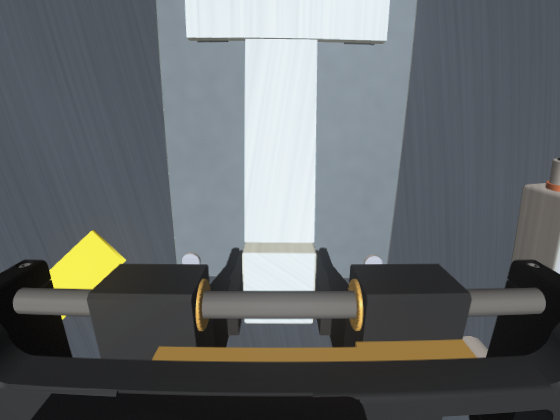

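The wrist view shows the plate's free edge at row 39, columns 186–387, matching the prediction of (185–385, 39–42). The wedge is centred at column 280 and square to the edge. I'll back off 10 mm, then lower onto the bed.

{"method": "servo_tool", "body": {
  "commands": [
    [[0.5,0,0,0,-10,1,20],[0.5,0,0,15,-10,1,20],[0.5,0,0,35,-10,1,20],[0.5,0,0,44,-10,1,20],[0.5,0,0,44,-10,1,20]]
  ]
}}

```text
time: 9.6
position: [0.5385, -0.038, 0.026]
tool_rot: [0.156, 1.567, -0.157]
ft_force: [0.5, 0.0, -2.4]
grip_width: 0.412
```

{"method": "servo_tool", "body": {
  "commands": [
    [[0,0,0,1.5,0,0,20],[0,0,0,3,0,0,20],[0,0,0,3,0,0,20]]
  ]
}}

```text
time: 9.98
position: [0.5396, -0.0374, 0.0242]
tool_rot: [0.156, 1.565, -0.155]
ft_force: [0.6, -0.5, -2.8]
grip_width: 0.412
```

```bash
python3 -c "
from h import *
s=ctrl.get_state();print(s['grip_width'],s['ft_force'],s['position']*1e3)
print(delta(bed(0,-165,21.7),Rdown(BY-np.pi/2)))
"
```

```text
0.4117169272829166 [ 0.6 -0.5 -2.8] [539.6 -37.4  24.2]
[-0.5  0.  -0.   2.5  9.  -0.4]
```

{"method": "servo_tool", "body": {
  "commands": [
    [[-0.5,0,0,1,0,0,20],[-0.5,0,0,2,0,0,20],[-0.5,0,0,2,0,0,20]]
  ]
}}

```text
time: 10.35
position: [0.5393, -0.0375, 0.0219]
tool_rot: [0.149, 1.566, -0.149]
ft_force: [0.1, 0.4, -2.6]
grip_width: 0.411
```

{"method": "servo_tool", "body": {
  "commands": [
    [[0,0,0,1,0,0,20],[0,0,0,1,0,0,20]]
  ]
}}

```text
time: 10.6
position: [0.5394, -0.0375, 0.0218]
tool_rot: [0.149, 1.566, -0.148]
ft_force: [-3.8, -0.0, 4.7]
grip_width: 0.41
```

The wedge is down on the bed: the vertical force flipped from −2.6 to +4.7 N. Pushing it forward.

{"method": "servo_tool", "body": {
  "commands": [
    [[0,0,0,0,12,0,20],[0,0,0,0,25,0,20],[0,0,0,0,38,0,20],[0,0,0,0,50,0,20],[0,0,0,0,50,0,20]]
  ]
}}

```text
time: 11.22
position: [0.5503, 0.0135, 0.0218]
tool_rot: [0.148, 1.563, -0.146]
ft_force: [0.2, -1.6, 5.3]
grip_width: 0.412
```

{"method": "servo_tool", "body": {
  "commands": [
    [[0,0,0,0,4,0,20],[0,0,0,0,8,0,20],[0,0,0,0,12,0,20],[0,0,0,0,16,0,20],[0,0,0,0,16,0,20]]
  ]
}}

```text
time: 11.85
position: [0.5522, 0.0234, 0.0217]
tool_rot: [0.146, 1.565, -0.154]
ft_force: [-2.8, -10.9, 8.1]
grip_width: 0.413
```

```bash
python3 -c "
from h import *
s=ctrl.get_state();print(s['grip_width'],s['ft_force'],s['position']*1e3)
print(delta(bed(0,-91,21.7),Rdown(BY-np.pi/2)))
c=K('wrist');snap('wrist','w6.png');snap('top','t6.png');a=snap('scene','s6.png')
cv2.imwrite('pics/s6c.png',cv2.resize(a[150:270,250:400],None,fx=5,fy=5,interpolation=cv2.INTER_CUBIC))
"
```

```text
0.4128313488136992 [ -2.8 -10.9   8.1] [552.2  23.4  21.7]
[-0.1  0.1  0.3 -0.1 20.8 -1.3]
```

View pics/s6c.png

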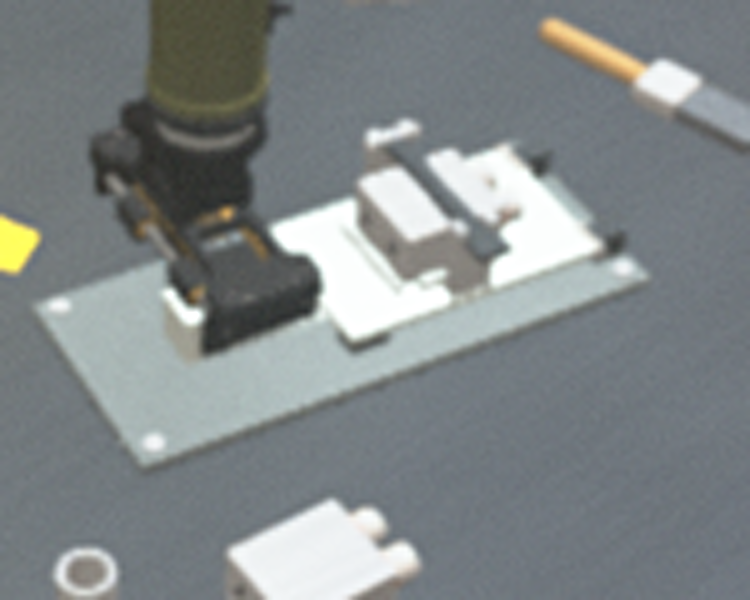

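The scene crop shows the keeper closed across the block with its tab in the fork, and the wedge under the gripper about to lift the plate. Force is rising, as expected at first contact (tip at bed y of about +8). I'll continue in small steps.

{"method": "servo_tool", "body": {
  "commands": [
    [[0,0,0,0,3,0,20],[0,0,0,0,6,0,20],[0,0,0,0,8,0,20],[0,0,0,0,8,0,20]]
  ],
  "newtons": 55
}}

```text
time: 12.5
position: [0.5535, 0.0287, 0.0217]
tool_rot: [0.146, 1.565, -0.157]
ft_force: [-3.4, -15.7, 10.4]
grip_width: 0.407
```

```bash
python3 -c "
from h import *
s=ctrl.get_state();print(s['grip_width'],s['ft_force'],s['torque']*10,s['position']*1e3)
print(delta(bed(0,-91,21.7),Rdown(BY-np.pi/2)))
"
```

```text
0.40720408956764087 [ -3.4 -15.7  10.4] [-31.9   7.1  -0.1] [553.5  28.7  21.7]
[-0.2  0.1  0.4 -0.1 15.4 -1.6]
```

{"method": "servo_tool", "body": {
  "commands": [
    [[0,0,0,-1.5,4,0,20],[0,0,0,-1.5,8,0,20],[0,0,0,-1.5,8,0,20],[0,0,0,-1.5,8,0,20]]
  ]
}}

```text
time: 13.0
position: [0.5541, 0.0402, 0.0218]
tool_rot: [0.147, 1.567, -0.153]
ft_force: [-1.5, -9.2, 0.2]
grip_width: 0.413
```

```bash
cat > lift.py <<'E'
import sys
from h import *
n=sys.argv[1]
s=ctrl.get_state();print(s['grip_width'],s['ft_force'],s['position']*1e3,delta(bed(0,-91,21.7),Rdown(BY-np.pi/2)))
im=snap('scene',n+'.png'); snap('wrist','w'+n+'.png'); snap('top','t'+n+'.png')
sc=K('scene')
g=lambda a:np.float32(cv2.cvtColor(a,cv2.COLOR_BGR2GRAY))
for nm,C,h,L in [('corner',bed(60,-30,26),8,1.),('block',bed(30,65,70),12,.525),('static bed corner',bed(85,-200,10),8,0)]:
    p=proj(sc,[C,C+[0,0,.005*L]]); e=p[1]-p[0]; u,v=np.round(p[0]).astype(int)
    for b in ['s5.png','s6.png']:
        A=g(cv2.imread('pics/'+b))
        T=A[v-h:v+h,u-h:u+h]; S=g(im)[v-h-4:v+h+4,u-h-4:u+h+4]; 
        T=cv2.resize(T,None,fx=10,fy=10,interpolation=cv2.INTER_CUBIC);S=cv2.resize(S,None,fx=10,fy=10,interpolation=cv2.INTER_CUBIC)
        m=cv2.matchTemplate(S,T,cv2.TM_CCOEFF_NORMED);_,mx,_,lo=cv2.minMaxLoc(m)
        print(nm,b,np.array(lo)/10.-4,round(mx,3),'5mm->',e.round(2))
E
python3 lift.py 7
```

```text
0.4125604255922367 [-1.5 -9.2  0.2] [554.1  40.2  21.8] [-0.1 -0.   0.2  0.1  4.   0. ]
corner s5.png [ 0.9 -0.3] 0.796 5mm-> [ 0.1 -1.1]
corner s6.png [ 0.9 -0.3] 0.855 5mm-> [ 0.1 -1.1]
block s5.png [ 0.3 -0.6] 0.994 5mm-> [ 0.1 -0.6]
block s6.png [ 0.3 -0.6] 0.994 5mm-> [ 0.1 -0.6]
static bed corner s5.png [0. 0.] 0.999 5mm-> [0. 0.]
static bed corner s6.png [0. 0.] 0.999 5mm-> [0. 0.]
```

```bash
python3 -c "
import cv2
a=cv2.imread('pics/w7.png')[0:340,120:460];b=cv2.imread('pics/w5.png')[0:340,120:460]
cv2.imwrite('pics/cmp.png',cv2.resize(cv2.hconcat([b,a]),None,fx=1.17,fy=1.17))"
```

```text
(no output)
```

View pics/cmp.png

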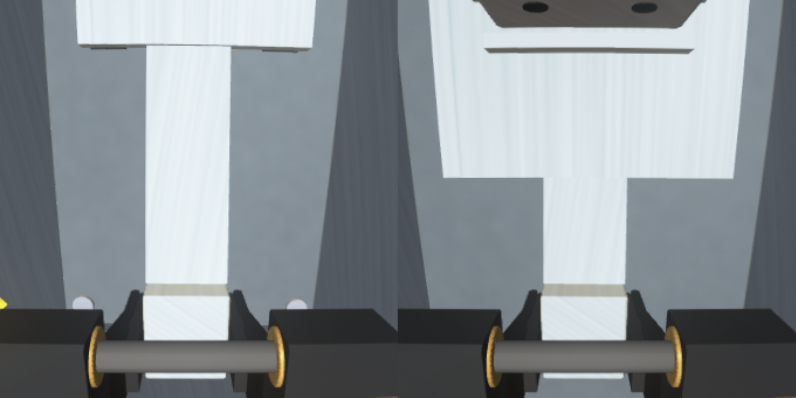

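The wedge hasn't slipped: the step row is the same before (left) and now (right), and it is centred between the pads. I'll measure the edge height from the plate's known 120 mm width in this view.

```bash
cat > wid.py <<'E'
from h import *
from scipy.optimize import brentq
import sys
f=sys.argv[1]; c=K('wrist'); g=np.float32(cv2.cvtColor(cv2.imread(f),cv2.COLOR_BGR2GRAY))
g=cv2.GaussianBlur(g,(3,3),0)
def edge(v,a,b,sg):
    d=np.gradient(g[v,a:b])*sg; i=int(np.argmax(d)); w=d[i-2:i+3].clip(0); return a+i+((np.arange(-2,3)*w).sum()/w.sum())
r=[]
for v in range(int(sys.argv[2]),int(sys.argv[3]),4):
    l,rr=edge(v,130,185,1),edge(v,385,435,-1)
    h=lambda z:np.linalg.norm(np.diff(onz(c,[(l,v),(rr,v)],z),axis=0))-.12
    z=brentq(h,-.05,.15); P=onz(c,[(l,v),(rr,v)],z).mean(0); cc,ss=np.cos(BY),np.sin(BY); q=np.array([[cc,ss],[-ss,cc]])@(P[:2]-BC)
    r.append([v,l,rr,z*1e3,*(q*1e3)])
print(np.array(r))
col=g[120:180,200]; i=np.argmin(np.gradient(col)); print('edge row',120+i, 'edge pt at z35', )
E
python3 wid.py pics/w7.png 100 150
```

```text
[[100.  153.7 411.4  33.7   0.8  -5. ]
 [104.  153.9 411.1  33.8   0.7  -6.7]
 [108.  154.2 410.6  33.9   0.7  -8.5]
 [112.  154.7 410.2  33.9   0.7 -10.3]
 [116.  155.  409.7  33.8   0.7 -12.2]
 [120.  155.3 409.4  33.9   0.7 -14. ]
 [124.  155.7 409.   33.9   0.7 -15.8]
 [128.  156.1 408.7  34.    0.7 -17.7]
 [132.  156.5 408.2  34.    0.7 -19.5]
 [136.  156.9 407.8  34.    0.7 -21.4]
 [140.  157.3 407.3  34.    0.7 -23.3]
 [144.  157.7 407.   34.1   0.7 -25.1]
 [148.  158.  406.6  34.2   0.7 -27. ]]
edge row 151 edge pt at z35
```

The edge's top face is at 34.2 mm, a lift of 4.2 mm, which matches the wedge geometry (4.2). About 3.5 mm more is needed.

{"method": "servo_tool", "body": {
  "commands": [
    [[0,0,0,0,2,0,20],[0,0,0,0,3.5,0,20],[0,0,0,0,3.5,0,20],[0,0,0,0,3.5,0,20]]
  ]
}}

```text
time: 13.65
position: [0.5546, 0.0428, 0.0218]
tool_rot: [0.146, 1.567, -0.154]
ft_force: [-3.1, -9.7, 2.4]
grip_width: 0.407
```

```bash
python3 lift.py 8; python3 wid.py pics/w8.png 112 156
```

```text
0.4068287005115257 [-3.1 -9.7  2.4] [554.6  42.8  21.8] [-0.1 -0.1  0.3  0.1  1.4  0.1]
corner s5.png [ 0.9 -0.4] 0.773 5mm-> [ 0.1 -1.1]
corner s6.png [ 1.  -0.4] 0.835 5mm-> [ 0.1 -1.1]
block s5.png [ 0.3 -0.7] 0.994 5mm-> [ 0.1 -0.6]
block s6.png [ 0.3 -0.7] 0.995 5mm-> [ 0.1 -0.6]
static bed corner s5.png [0. 0.] 0.999 5mm-> [0. 0.]
static bed corner s6.png [0. 0.] 0.998 5mm-> [0. 0.]
[[112.  154.3 410.7  34.3   0.7  -7.7]
 [116.  154.7 410.4  34.4   0.7  -9.5]
 [120.  155.1 409.9  34.3   0.7 -11.3]
 [124.  155.4 409.6  34.4   0.7 -13.2]
 [128.  155.8 409.1  34.4   0.7 -15. ]
 [132.  156.1 408.8  34.5   0.7 -16.9]
 [136.  156.6 408.4  34.5   0.7 -18.7]
 [140.  157.  408.   34.5   0.7 -20.6]
 [144.  157.3 407.5  34.5   0.7 -22.5]
 [148.  157.7 407.2  34.6   0.7 -24.4]
 [152.  158.  406.8  34.8   0.7 -26.3]]
edge row 157 edge pt at z35
```

{"method": "servo_tool", "body": {
  "commands": [
    [[0,0,0,0,1.2,0,20],[0,0,0,0,1.2,0,20],[0,0,0,0,1.2,0,20],[0,0,0,0,1.2,0,20],[0,0,0,0,1.2,0,20]]
  ]
}}

```text
time: 14.42
position: [0.5547, 0.0438, 0.0218]
tool_rot: [0.146, 1.567, -0.154]
ft_force: [-2.7, -10.8, 1.9]
grip_width: 0.41
```

```bash
python3 lift.py 9|head -1; python3 wid.py pics/w9.png 136 157; python3 -c "
import cv2
a=cv2.imread('pics/9.png')[150:260,250:400];b=cv2.imread('pics/t9.png')[120:270,160:390]
a=cv2.resize(a,(600,440),interpolation=cv2.INTER_CUBIC)[:280,60:];cv2.imwrite('pics/f.png',cv2.vconcat([a,cv2.resize(b,(540,300))]))"
```

```text
0.4095132193698612 [ -2.7 -10.8   1.9] [554.7  43.8  21.8] [-0.1 -0.1  0.3  0.1  0.3  0.1]
[[136.  156.5 408.6  34.7   0.7 -17.6]
 [140.  156.8 408.2  34.7   0.7 -19.5]
 [144.  157.2 407.9  34.8   0.7 -21.4]
 [148.  157.6 407.3  34.8   0.7 -23.3]
 [152.  157.9 407.   34.9   0.7 -25.2]
 [156.  158.2 406.6  35.1   0.6 -27.1]]
edge row 159 edge pt at z35
```

View pics/f.png

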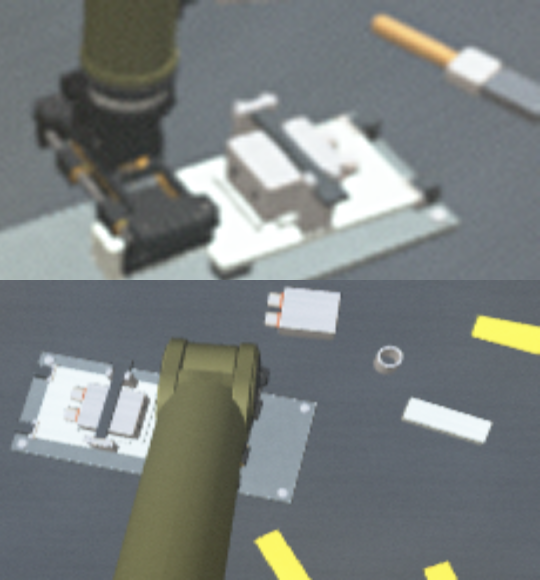

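The keeper is closed in its catch, the block is in its seat, and nothing else in view has moved. The edge's top is at about 35.1 mm, a lift of 5.0 mm. Handing in.

```bash
python3 -c "
from bench import close_job
print(close_job())"
```

```text
the job is handed in; nothing more can be done
None
```

The keeper is closed in its catch, and the wedge is holding the plate's free edge about 5 mm above the pads. I handed the job in at about 14.6 s of the 54 s, with the arm still gripping the wedge.

- **Keeper:** I swung it down with shut fingers until the tip stopped at 86.3 mm and the force rose to 11.7 N. The closed bar's top face should be at 86 mm, and the last pictures show it lying in the fork.
- **Wedge:** I gripped it across its tail, laid it flat on the bed and pushed it between the pads. A wrist-camera comparison about 5 mm before the end showed no slip in the grip. The last pushing force was about 11 N.
- **Lift:** The plate's known 120 mm width in the wrist view puts the edge's top at about 35.1 mm, a lift of 5.0 mm. The wedge's slope and the arm's position also give about 5 mm.
- **Block and other things:** The last pictures show the block in its seat. The loose things in those two crops (packer, pipe end, one spare block, brush) lie where they were. I did not look again at the hammer or the other spare block at the end.
- **Disagreement:** Matching the plate corner between scene pictures gave a weak match (about 0.8) and a smaller rise, so I did not use it. The block's shift in the same pictures agreed with about 5 mm.
- **Extra move:** I first turned the wrist the wrong way on the way to the wedge and reversed before the last joint reached its limit.

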